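Crank the sample drum and hold it heavy side down

TASK

Lift the glass measuring cylinder out of the way of the mixer's crank and stand it upright, whole foot on the rubber mat, without tipping it. Then take the crank handle and turn the closed drum by hand to feel where the steel cartridge hidden inside makes it heavy, and bring that heavy side straight down under the drum's axis. Finish while still gripping the crank handle firmly with the drum at rest (do not let go), and leave the other glassware and tools where they are.

Things in the scene. Friction and masses are not known exactly. Their poses are not given: they have to be found in the camera images.
- mixer: White hand mixer fixed to the table; origin on the table under the drum's centre, z up. The drum's axis is level, 160 mm above the origin, along x; the crank side is -x. Base plate 200 x 190 x 18 mm from x = -60 to 140 mm, bearing column 218 mm high from x = 57 mm on. Closed grey drum, 150 mm across with its clamps, from x = -63 to 43 mm; it turns with the crank and looks the same all round.
- drum (a joint): Turn of the drum in rad, no stops. With value q the handle is at y = 55 mm * sin(q), z = 160 mm - 55 mm * cos(q) in the mixer's frame: straight below the axis at 0. Starts within 0.5 of 0. The bearing is stiff: the drum stays where it is left. Turning it takes about 5.5 N of push along the handle's circle (0.30 N m of drag), the same both ways, plus or minus the pull of the heavy side.
- drum_axis (a point): Drum's centre, on its axis (mixer's axes). Inside, unseen, a 0.34 to 0.50 kg steel cartridge is fixed with its centre 50 mm off the axis, at an angle to the handle that differs every time. Raising it adds up to 3 to 4.5 N to the push at the handle, lowering it takes as much off, at the very bottom or top nothing. All else is balanced. It is not at the bottom at the start.
- handle: Black crank handle: round grip 20 mm across, 60 mm long, parallel to the drum's axis, spinning freely on its pin; origin at its middle, at x = -120 mm in the mixer's frame, 55 mm off the axis; its x runs along the grip. Between grip and drum there is 27 mm or more of bare 10 mm pin. It can be pinched from above at every crank angle, and the hand can go round with it without turning.
- cylinder: Glass measuring cylinder standing upright beside the crank handle, in its way: round foot 68 mm across and 10 mm high, stem 36 mm across, lip 42 mm across in the top 7 mm, 195 mm high, 0.22 kg; origin at the centre of the underside, z up. Grip it on the stem, near the top, firmly and without jerks, or it swings in the fingers; its weight is mostly in the foot.
- mat: Black rubber mat fixed to the table, 170 x 170 x 5 mm, to the robot's right of the mixer; origin at the centre of its underside, x and y along its edges.
- beaker: Bystander, leave alone: glass beaker, 68 mm across, 75 mm high, between mixer and robot; origin at the centre of the underside.
- flask: Bystander, leave alone: conical glass flask, 80 mm across the foot, 120 mm high, beyond the mixer; origin at the centre of the underside.
- rack: Bystander, leave alone: blue tube rack 110 x 50 mm, 86 mm high with three capped tubes, on the robot's right of the mat; origin at the centre of the underside.
- small_beaker: Bystander, leave alone: small glass beaker, 48 mm across, 50 mm high, beyond the mat; origin at the centre of the underside.
- wash_bottle: Bystander, leave alone: white plastic bottle, 60 mm across, 150 mm high, far side of the table; origin at the centre of the underside.
- jar: Bystander, leave alone: amber jar with a black cap, 56 mm across, 75 mm high, between the mat and the robot; origin at the centre of the underside.
- spatula: Bystander, leave alone: flat steel lab spatula, 180 mm long, 5 mm thick, lying on the far side of the table; origin at the centre of the underside.
Not all that is in view belongs to the job. What is shaped like the cylinder but pink is not meant. Of the things that look like the mat, take the one that is nearest to the robot's base at the start.

How it is judged:
By the outcome, as a careful person would: the job done as asked, in the order asked, and still so for the second after the job is handed in, while the arm keeps its last pose, push and grip.
It also fails if it takes over 72 s, if anything falls off the work surface, if the arm or the gripper's body presses on something with over 40 N, if the wrist force passes 120 N, or if a joint passes its speed limit or range.

ROBOT

A 6-joint arm with a two-finger parallel gripper is mounted at the origin on the work surface. World frame = base frame: x ahead of the robot, y to its left, z up, the work surface at z = 0. Lengths are in m, angles in rad, forces in N, time in s.
With the tool pointing down it reaches from about 0.375 to 0.975 m from the base axis. Payload 3.8 kg.
Tool frame: the origin (TCP) lies at the very end of the fingers, on their centre line; the grasp point (between the pads) lies 19 mm behind it; z points along the fingers, y is the direction in which the jaws open and shut (so a half turn about z gives the same grasp; the last joint's range is limited). The gripper opens to 85 mm and grips with 20 to 120 N. Pads are 22 mm wide; open, the fingers measure 114 mm over their backs; the gripper's body (76 mm by 85 mm) begins 54 mm behind the grasp point. The pads swing forward as they close: fully open they stand 13 mm farther back than shut.
Start: joints at [-1.361, 0.264, 1.604, -0, 1.274, -0.037], TCP at [0.165, -0.655, 0.231] pointing down, gripper open.
Joint ranges: [-2.63, 2.63], [-0.94, 2.18], [0.31, 2.57], [-1.31, 4.45], [0, 2.66], [-2.55, 2.55]. Speed limits (rad/s): [2.57, 2.57, 3.14, 3.14, 3.14, 3.14].

INTERFACE

Orientations are given as a rotation vector (axis times angle).
In Python, from workcell import read_state, read_camera, camera_info, finish_job gives the robot as it stands. The module is installed in compiled form; this text tells all that it offers.
- The arm moves only by the tool play_rows, never from a script. Its argument "motion" is a list of rows, each a list of 5 numbers: the shift along the tool's x, y, z in units of 1000 mm (1.0 is 1000 mm), then the turn about the tool's z in units of 2 pi rad (1.0 is 2 pi rad), then the finger opening in mm, from 0 to 85.4. A call has 1 to 5 rows; each row shifts and turns the commanded pose from where the row before left it, along the tool's axes as they then stand; what a row does not reach is not made up. A row lasts 1/8 s, in which the tool goes at most 62.5 mm and 10.7 degrees, less where a joint would pass 70% of its speed; a pose out of reach is approached as far as the arm can. A call with a number of a shift or a turn outside -1 to 1 is refused whole. A call with a gripper value outside its range is refused whole. The fingers move at their own pace and stop on an object; "squeeze" is the grip in N (left out, the last holds). Time passes only in rows, so rows that do not move let the fingers close. It gives the time, the measured TCP pose, the force and the opening at its end, in the units of the state.
- read_state(): the state, without advancing time (a new reading comes with each control period).
- read_camera(name): name is "scene" or "top" or "wrist"; returns the picture (420x560x3 uint8, red, green, blue); there is no depth.
- camera_info(name): a dict with "intrinsics" (3x3 intrinsics, pixels), "pose" (4x4, takes a point from camera to world coordinates). Camera axes: x right, y down, z forward; pixel columns grow to the right and rows downward; lengths in m; the calibration is good to about 2 mm. A picture is of the moment at which its call begins: read the wrist's pose just before it. camera_info takes no time and is no camera call; for the wrist camera it gives the pose at the moment of the call.
- finish_job(): hands the job in, once; it reports no verdict.
The state is a dict: "time": time; "q": joint angles; "joint_vel": joint speeds; "joint_torque": joint torques, N m; "tool_pos": TCP position; "tcp_rot": TCP orientation; "wrist_force": force on the tool from outside, world axes, zero at the start; "torque": the same for the moment, N m; "width": opening from 0.0 (shut) to 1.0 (fully open).
Only numpy, scipy, OpenCV 4.12 (cv2) and the standard library are available. Lean on these libraries where they do the work, as an engineer would, in place of code of your own. Each camera call takes 0.05 s, during which the arm holds its last target. There are 200 camera calls.

## Working session

There is one attempt and no reset: what is moved stays moved. The work goes in short steps, Python scripts to look and compute and a tool call to move; the robot and the scene stay as the last step left them, time stands still between calls to the robot, and variables do not carry over. Pictures are saved under pics/ and viewed, about 8 in all and at most 12, crops included, and the job is handed in when it is done.

Besides the shell and the picture viewer there is one more tool, called after ">>>" by a JSON object that holds its "api" and its "payload". play_rows: Moves the arm, as the interface text tells. Shifts and turns lie within -1 to 1; 1 stands for 1000 mm of shift or 2 pi rad of turn. Its arguments: {"type":"object","properties":{"motion":{"type":"array","items":{"type":"array","items":{"type":"number"}}},"squeeze":{"type":"number"}},"required":["motion"]}

```bash
mkdir -p pics
python3 - <<'E'
from workcell import *
import cv2,numpy as np
np.set_printoptions(precision=4,suppress=True)
print(read_state())
for n in ["scene","top"]:
    im=read_camera(n); cv2.imwrite(f"pics/{n}0.png",im[:,:,::-1]); i=camera_info(n); print(n,np.array(i["intrinsics"]),np.array(i["pose"]))
E
```

```text
{'time': 0.0, 'q': array([-1.3609,  0.2648,  1.6054, -0.    ,  1.2737, -0.0369]), 'joint_vel': array([-0.0001,  0.0001,  0.0001,  0.0013, -0.0013,  0.    ]), 'joint_torque': array([ -0.0007, -51.5115, -36.7314,  -0.0001,   0.0131,  -0.    ]), 'tool_pos': array([ 0.1647, -0.6538,  0.2299]), 'tcp_rot': array([-3.1155, -0.3864,  0.0003]), 'wrist_force': array([ 0.5286, -0.2557,  0.7557]), 'torque': array([-0.0026, -0.0303,  0.0264]), 'width': 1.001081812264824}
scene [[510.1599   0.     270.128 ]
 [  0.     510.1599 212.9973]
 [  0.       0.       1.    ]] [[ 0.631   0.5471 -0.55    1.2617]
 [ 0.7758 -0.4385  0.4537 -0.7771]
 [ 0.0071 -0.713  -0.7012  1.0517]
 [ 0.      0.      0.      1.    ]]
top [[499.3694   0.     274.6175]
 [  0.     499.3694 200.3475]
 [  0.       0.       1.    ]] [[-0.0071 -0.9988  0.0476  0.4615]
 [-1.      0.0073  0.0027 -0.1671]
 [-0.0031 -0.0476 -0.9989  1.7619]
 [ 0.      0.      0.      1.    ]]
```

View pics/scene0.png

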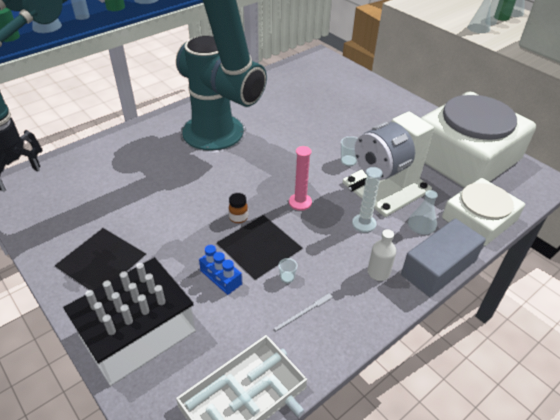

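View pics/top0.png

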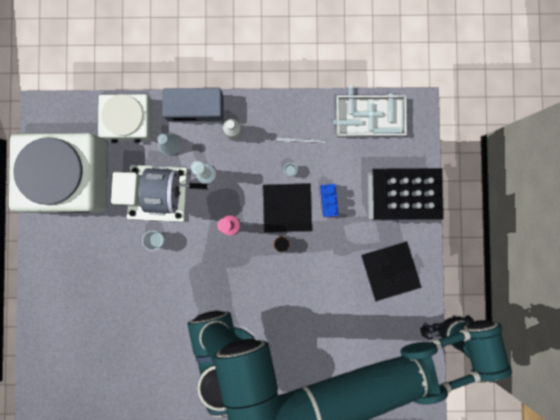

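The scene view shows the glass cylinder at about (370,200), in front of the drum's crank, and the pink decoy at (302,180). The top view shows the mat nearest the base at (288,208), with the second mat at (391,271), and the mixer at (155,192). I'll crop in for detail and measure.

```bash
cat > h.py <<'E'
from workcell import *
import cv2,numpy as np
np.set_printoptions(precision=4,suppress=True)
def ray(n,uv,info=None):
    i=info or camera_info(n);K=np.array(i["intrinsics"]);T=np.array(i["pose"])
    d=T[:3,:3]@np.linalg.solve(K,[uv[0],uv[1],1.]);return T[:3,3],d
def onz(n,uv,z,info=None):
    o,d=ray(n,uv,info);return o+d*(z-o[2])/d[2]
def proj(n,p,info=None):
    i=info or camera_info(n);K=np.array(i["intrinsics"]);T=np.array(i["pose"])
    c=K@(T[:3,:3].T@(np.array(p)-T[:3,3]));return c[:2]/c[2]
E
python3 - <<'E'
from h import *
t=cv2.imread("pics/top0.png");s=cv2.imread("pics/scene0.png")
a=cv2.resize(t[140:250,100:240],None,fx=4.2,fy=4.2,interpolation=cv2.INTER_CUBIC)
b=cv2.resize(s[110:240,320:445],None,fx=4.6,fy=4.6,interpolation=cv2.INTER_CUBIC)
a=cv2.resize(t[140:250,110:230],(480,440),interpolation=cv2.INTER_CUBIC)
cv2.imwrite("pics/a.png",a);cv2.imwrite("pics/b.png",cv2.resize(s[110:240,320:445],(500,520),interpolation=cv2.INTER_CUBIC))
m=(t.max(2)<35).astype(np.uint8)
for c in cv2.findContours(m,0,2)[0]:
    if cv2.contourArea(c)>900:
        r=cv2.minAreaRect(c);print(r,[onz("top",p,.005) for p in cv2.boxPoints(r)],onz("top",r[0],.005))
E
```

```text
((391.1142578125, 270.6609191894531), (45.920345306396484, 45.58758544921875), 73.0724868774414) [array([ 0.3503, -0.4692,  0.005 ]), array([ 0.3955, -0.6227,  0.005 ]), array([ 0.2423, -0.6663,  0.005 ]), array([ 0.1974, -0.5134,  0.005 ])] [ 0.2962 -0.5679  0.005 ]
((287.07940673828125, 207.916748046875), (45.917816162109375, 45.22032928466797), 88.66777801513672) [array([ 0.598 , -0.1251,  0.005 ]), array([ 0.6005, -0.2845,  0.005 ]), array([ 0.4389, -0.2866,  0.005 ]), array([ 0.4364, -0.1278,  0.005 ])] [ 0.5183 -0.206   0.005 ]
((408.0, 193.5), (49.0, 68.0), 90.0) [array([ 0.6535, -0.514 ,  0.005 ]), array([ 0.6517, -0.7538,  0.005 ]), array([ 0.4789, -0.7498,  0.005 ]), array([ 0.4806, -0.5111,  0.005 ])] [ 0.566  -0.6322  0.005 ]
((474.7510681152344, 231.65452575683594), (190.51046752929688, 29.834829330444336), 87.91743469238281) [array([ 0.765 , -0.8073,  0.005 ]), array([ 0.7681, -0.9128,  0.005 ]), array([ 0.1015, -0.9187,  0.005 ]), array([ 0.0984, -0.815 ,  0.005 ])] [ 0.4302 -0.8635  0.005 ]
```

View pics/a.png

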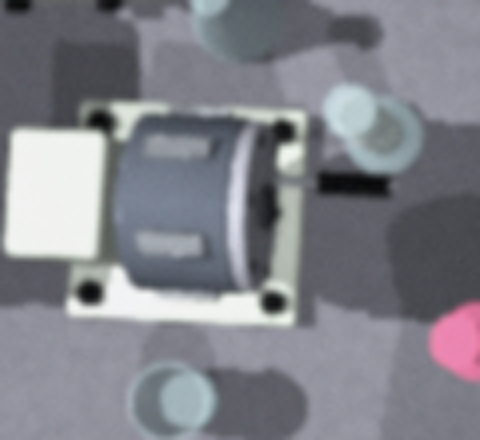

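View pics/b.png

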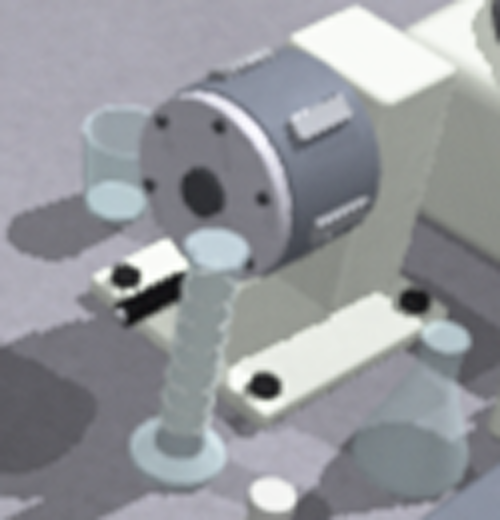

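Crop a (offset 110,140, scale 4) shows the cylinder foot at a(384,133), its lip at a(350,109), the black handle at a(354,185), and the base plate corners. Crop b (offset 320,110, scale 4) shows the foot at b(178,452), the lip at b(217,248), and the handle end at b(122,315).

Run:
```python
from h import *
A=lambda u,v:(110+(u+.5)/4-.5,140+(v+.5)/4-.5)
B=lambda u,v:(320+(u+.5)/4-.5,110+(v+.5)/4-.5)
print("foot top",onz("top",A(384,133),.008),"lip",onz("top",A(350,109),.195))
print("foot scene",onz("scene",B(178,452),.008),"lip",onz("scene",B(217,248),.195))
for p in [(85,102),(307,110),(297,325),(68,316)]: print("plate",onz("top",A(*p),.018))
for z in (.105,.112,.12): print("handle z",z,onz("top",A(319,184),z+.008),onz("top",A(390,186),z+.008))
def tri(pa,pb):
    o1,d1=ray("top",pa);o2,d2=ray("scene",pb);d1/=np.linalg.norm(d1);d2/=np.linalg.norm(d2)
    s=np.linalg.lstsq(np.c_[d1,-d2],o2-o1,rcond=None)[0];a=o1+s[0]*d1;b=o2+s[1]*d2;return (a+b)/2,np.linalg.norm(a-b)
print("handle end",tri(A(390,186),B(123,314)))
print("pink",onz("top",A(465,342),.19),"jar",onz("top",(281,243),.07),"sb",onz("top",(290,168),.05))
for n,p in [("pinkfoot s",(300,203)),("jar s",(238,213)),("smallbk s",(288,272))]: print(n,onz("scene",p,0.0))
for p in [(217,246),(272,273),(301,246),(252,218)]: print("mat s",onz("scene",p,.005))
```

```text
foot top [0.6439 0.0803 0.008 ] lip [0.6436 0.0807 0.195 ]
foot scene [0.6422 0.0838 0.008 ] lip [0.6397 0.0865 0.195 ]
plate [0.6721 0.3414 0.018 ]
plate [0.6636 0.1464 0.018 ]
plate [0.4752 0.1549 0.018 ]
plate [0.4845 0.355  0.018 ]
handle z 0.105 [0.591  0.1193 0.113 ] [0.5889 0.0605 0.113 ]
handle z 0.112 [0.5904 0.1181 0.12  ] [0.5884 0.0596 0.12  ]
handle z 0.12 [0.5898 0.1167 0.128 ] [0.5877 0.0584 0.128 ]
handle end (array([0.5897, 0.0612, 0.1164]), np.float64(0.0029963680091639553))
pink [ 0.4596 -0.009   0.19  ] jar [ 0.3978 -0.1831  0.07  ] sb [ 0.6542 -0.2162  0.05  ]
pinkfoot s [0.4596 0.0005 0.    ]
jar s [ 0.3777 -0.1702  0.    ]
smallbk s [ 0.638  -0.1995  0.    ]
mat s [ 0.4497 -0.2949  0.005 ]
mat s [ 0.6173 -0.2371  0.005 ]
mat s [ 0.594  -0.1151  0.005 ]
mat s [ 0.4239 -0.1537  0.005 ]
```

>>> {"api": "play_rows", "payload": {"motion": [[0,0,-0.025,-0.02908,85],[0,0,-0.025,-0.02908,85],[0,0,-0.025,-0.02908,85],[0,0,-0.025,-0.02908,85],[0,0,-0.025,-0.02908,85]]}}

```text
time: 0.72
tool_pos: [0.1648, -0.6542, 0.3563]
tcp_rot: [-2.621, -1.729, -0.001]
wrist_force: [-0.1, 0.1, -0.7]
width: 0.993
```

>>> {"api": "play_rows", "payload": {"motion": [[0,0,0,-0.02908,85],[0,0,0,-0.02908,85],[0.0505,0.0295,0,0,85],[0.0505,0.0295,0,0,85],[0.0505,0.0295,0,0,85]]}}

```text
time: 1.35
tool_pos: [0.2607, -0.5055, 0.3555]
tcp_rot: [-2.271, -2.169, -0.001]
wrist_force: [0.7, -0.6, 0.4]
width: 0.992
```

>>> {"api": "play_rows", "payload": {"motion": [[0.0505,0.0295,0,0,85],[0.0505,0.0295,0,0,85],[0.0505,0.0295,0,0,85],[0.0505,0.0295,0,0,85],[0.0505,0.0295,0,0,85]]}}

```text
time: 1.98
tool_pos: [0.4193, -0.2597, 0.3559]
tcp_rot: [-2.271, -2.171, 0.0]
wrist_force: [0.8, -0.8, 0.8]
width: 0.995
```

>>> {"api": "play_rows", "payload": {"motion": [[0.0505,0.0295,0,0,85],[0.0505,0.0295,0,0,85],[0.0505,0.0295,0,0,85],[0.0505,0.0295,0,0,85],[0,0,0,0,85]]}}

```text
time: 2.6
tool_pos: [0.5469, -0.0616, 0.3552]
tcp_rot: [-2.263, -2.176, 0.0]
wrist_force: [-0.7, 0.2, 0.7]
width: 0.996
```

Run:
```python
from h import *
i=camera_info("wrist");im=read_camera("wrist");cv2.imwrite("pics/w1.png",im[:,:,::-1])
np.save("w1.npy",np.array(i["pose"]));print(i)
print(proj("wrist",[.6425,.083,.195],i),proj("wrist",[.6425,.083,.008],i),proj("wrist",[.589,.0895,.11],i))
```

```text
{'intrinsics': array([[346.0373,   0.    , 280.3963],
       [  0.    , 346.0373, 210.335 ],
       [  0.    ,   0.    ,   1.    ]]), 'pose': array([[ 0.9992, -0.0375, -0.0129,  0.5494],
       [-0.0396, -0.952 , -0.3035,  0.0171],
       [-0.0009,  0.3038, -0.9528,  0.4985],
       [ 0.    ,  0.    ,  0.    ,  1.    ]])}
[397.5806   5.7192] [350.9122  43.3796] [317.3212  22.767 ]
```

View pics/w1.png

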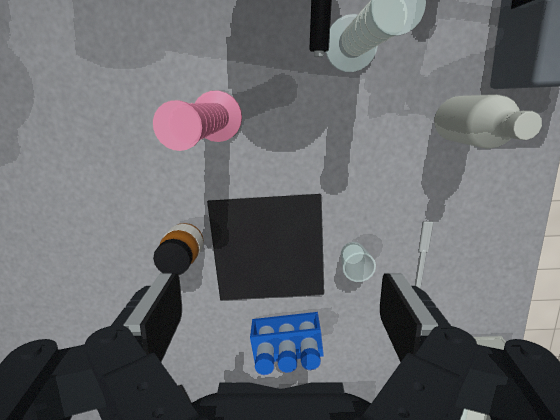

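The wrist view shows the foot centre at (351,43) and the lip at (397,8), as predicted. The handle end is at (320,52), and the mat corners are at (208,201), (321,194), (324,294) and (220,300).

Run:
```python
from h import *
i={"intrinsics":camera_info("wrist")["intrinsics"],"pose":np.load("w1.npy")}
c=[onz("wrist",p,.005,i) for p in [(208,201),(321,194),(324,294),(220,300)]];print(c,np.mean(c,0))
print("foot",onz("wrist",(351,43),.008,i),"lip",onz("wrist",(397.5,8),.195,i),"handle end",onz("wrist",(320,52),.112,i))
print("jarcap",onz("wrist",(176,256),.075,i),"smallb",onz("wrist",(360,266),.05,i),"pinktop",onz("wrist",(178,126),.195,i),"rack",onz("wrist",(251,325),.07,i),onz("wrist",(319,316),.07,i))
```

```text
[array([ 0.4359, -0.1213,  0.005 ]), array([ 0.6035, -0.1172,  0.005 ]), array([ 0.6077, -0.2852,  0.005 ]), array([ 0.4381, -0.2897,  0.005 ])] [ 0.5213 -0.2034  0.005 ]
foot [0.6426 0.0834 0.008 ] lip [0.6425 0.0814 0.195 ] handle end [0.5913 0.0622 0.112 ]
jarcap [ 0.4012 -0.1765  0.075 ] smallb [ 0.654  -0.2139  0.05  ] pinktop [ 0.4608 -0.0006  0.195 ] rack [ 0.4939 -0.2925  0.07  ] [ 0.5928 -0.2811  0.07  ]
```

>>> {"api": "play_rows", "payload": {"motion": [[0.0371,0.02245,0,0,85],[0.0371,0.02245,0,0,85],[0.0371,0.02245,0,0,85],[0.0371,0.02245,0,0,85],[0,0,0.02,0,85]]}}

```text
time: 3.28
tool_pos: [0.6438, 0.0797, 0.3371]
tcp_rot: [2.268, 2.171, 0.004]
wrist_force: [-0.5, -0.0, 0.6]
width: 0.996
```

>>> {"api": "play_rows", "payload": {"motion": [[0,0,0.04,0,85],[0,0,0.04,0,85],[0,0,0.04,0,85],[0,0,0.03,0,85],[0,0,0.02,0,85]]}}

```text
time: 3.9
tool_pos: [0.6401, 0.0769, 0.1635]
tcp_rot: [-2.272, -2.167, 0.005]
wrist_force: [-0.5, 0.6, 0.0]
width: 0.995
```

>>> {"api": "play_rows", "payload": {"motion": [[0,0,0.015,0,85],[0,0,0,0,85]]}}

```text
time: 4.15
tool_pos: [0.6414, 0.0785, 0.1503]
tcp_rot: [-2.271, -2.169, 0.002]
wrist_force: [0.2, 0.4, 0.3]
width: 0.996
```

>>> {"api": "play_rows", "payload": {"motion": [[0.0045,0.0005,0.006,0,60],[0,0,0,0,45],[0,0,0,0,38],[0,0,0,0,30],[0,0,0,0,25]], "squeeze": 70}}

```text
time: 4.78
tool_pos: [0.6436, 0.0838, 0.1463]
tcp_rot: [2.27, 2.17, 0.002]
wrist_force: [-0.1, -0.6, 3.4]
width: 0.404
```

>>> {"api": "play_rows", "payload": {"motion": [[0,0,0,0,25],[0,0,0,0,25]]}}

```text
time: 5.03
tool_pos: [0.6437, 0.0838, 0.1463]
tcp_rot: [2.27, 2.17, 0.003]
wrist_force: [1.4, 1.3, 5.7]
width: 0.409
```

>>> {"api": "play_rows", "payload": {"motion": [[0,0,-0.003,0,25],[0,0,-0.008,0,25],[0,0,-0.014,0,25],[0,0,-0.015,0,25],[0,0,-0.01,0,25]]}}

```text
time: 5.65
tool_pos: [0.6437, 0.0837, 0.1973]
tcp_rot: [2.27, 2.17, 0.003]
wrist_force: [0.0, 1.2, -2.0]
width: 0.404
```

>>> {"api": "play_rows", "payload": {"motion": [[-0.004,0,-0.004,0,25],[-0.01,0,0,0,25],[-0.016,0,0,0,25],[-0.02,-0.004,0,0,25],[-0.022,-0.008,0,0,25]]}}

```text
time: 6.28
tool_pos: [0.627, 0.0104, 0.1988]
tcp_rot: [-2.271, -2.17, 0.001]
wrist_force: [0.5, 0.0, -2.5]
width: 0.406
```

>>> {"api": "play_rows", "payload": {"motion": [[-0.024,-0.012,0,0,25],[-0.026,-0.014,0,0,25],[-0.026,-0.014,0,0,25],[-0.026,-0.014,0,0,25],[-0.024,-0.013,0,0,25]]}}

```text
time: 6.9
tool_pos: [0.5535, -0.1126, 0.1992]
tcp_rot: [-2.272, -2.17, 0.001]
wrist_force: [0.3, -0.5, -2.2]
width: 0.408
```

>>> {"api": "play_rows", "payload": {"motion": [[-0.024,-0.008,0,0,25],[-0.022,-0.007,0,0,25],[-0.018,-0.005,0,0,25],[-0.012,-0.003,0,0,25],[-0.007,-0.001,0,0,25]]}}

```text
time: 7.52
tool_pos: [0.5271, -0.1932, 0.1993]
tcp_rot: [-2.272, -2.17, -0.0]
wrist_force: [-0.2, 0.8, -2.0]
width: 0.402
```

>>> {"api": "play_rows", "payload": {"motion": [[-0.003,0,0,0,25],[0,0,0,0,25],[0,0,0,0,25]]}}

```text
time: 7.9
tool_pos: [0.5274, -0.195, 0.1992]
tcp_rot: [-2.27, -2.172, -0.0]
wrist_force: [-0.7, 0.6, -2.7]
width: 0.408
```

Run:
```python
from h import *
i=camera_info("wrist");w=read_camera("wrist");s=read_camera("scene")
q=proj("scene",[.525,-.2,.1]).astype(int);print(q)
c=cv2.resize(s[q[1]-90:q[1]+90,q[0]-90:q[0]+90],(420,420),interpolation=cv2.INTER_CUBIC)
cv2.imwrite("pics/p2.png",np.hstack([w[:,100:460],c])[:,:,::-1]);print(read_state()["wrist_force"],read_state()["tool_pos"],read_state()["torque"])
```

```text
[260 221]
[-0.4527  0.2039 -2.7333] [ 0.5274 -0.195   0.1992] [-0.0337 -0.0383 -0.0388]
```

View pics/p2.png

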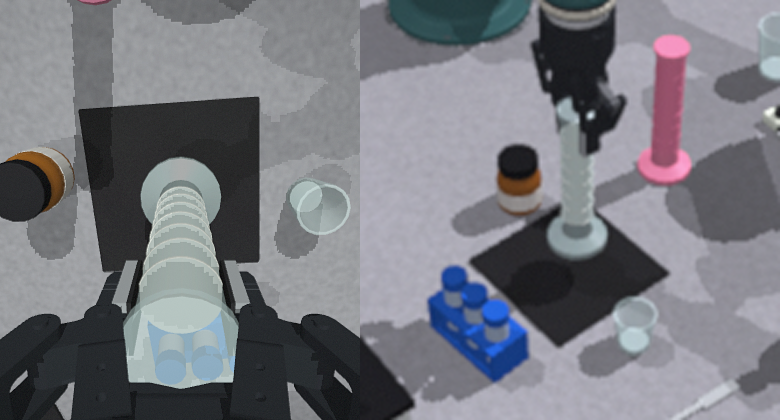

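The cylinder hangs upright in the fingers over the mat, with the foot centre at (280,198) in the wrist image. I'll check its lean.

Run:
```python
from h import *
i=camera_info("wrist")
for p in [(280,198),(280,157),(241,198),(320,198)]: print(onz("wrist",p,.061,i))
```

```text
[ 0.5263 -0.1953  0.061 ]
[ 0.5279 -0.1607  0.061 ]
[ 0.4934 -0.1938  0.061 ]
[ 0.56   -0.1968  0.061 ]
```

>>> {"api": "play_rows", "payload": {"motion": [[0,0,0.008,0,25],[0,0,0.012,0,25],[0,0,0.012,0,25],[0,0,0.007,0,25],[0,0,0.004,0,25]]}}

```text
time: 8.62
tool_pos: [0.5268, -0.1953, 0.1553]
tcp_rot: [-2.27, -2.17, 0.001]
wrist_force: [0.2, 0.4, -1.7]
width: 0.407
```

>>> {"api": "play_rows", "payload": {"motion": [[0,0,0.003,0,25],[0,0,0.001,0,25],[0,0,0,0,25]]}}

```text
time: 9.0
tool_pos: [0.5274, -0.1956, 0.1526]
tcp_rot: [2.27, 2.171, 0.0]
wrist_force: [-0.4, 0.1, -2.5]
width: 0.404
```

Upright. I'll lower it the last 1–2 mm until I feel contact.

>>> {"api": "play_rows", "payload": {"motion": [[0,0,0.001,0,25],[0,0,0,0,25]]}}

```text
time: 9.25
tool_pos: [0.5273, -0.1955, 0.1514]
tcp_rot: [2.271, 2.171, 0.0]
wrist_force: [-0.3, 0.9, -2.6]
width: 0.409
```

>>> {"api": "play_rows", "payload": {"motion": [[0,0,0.001,0,25],[0,0,0,0,25]]}}

```text
time: 9.5
tool_pos: [0.5274, -0.1956, 0.1513]
tcp_rot: [2.27, 2.171, 0.0]
wrist_force: [-2.0, 1.6, 5.4]
width: 0.404
```

>>> {"api": "play_rows", "payload": {"motion": [[0,0,0,0,37],[0,0,0,0,40],[0,0,0,0,48],[0,0,0,0,60],[0,0,0,0,75]]}}

```text
time: 10.12
tool_pos: [0.5272, -0.1955, 0.1502]
tcp_rot: [-2.271, -2.171, -0.0]
wrist_force: [-0.4, -0.5, 0.3]
width: 0.875
```

>>> {"api": "play_rows", "payload": {"motion": [[0,0,0,0,85],[0,0,-0.005,0,85],[0,0,-0.02,0,85],[0,0,-0.03,0,85],[0,0,-0.03,0,85]]}}

```text
time: 10.75
tool_pos: [0.5276, -0.1956, 0.2378]
tcp_rot: [2.27, 2.17, 0.001]
wrist_force: [0.4, -0.3, -0.4]
width: 0.992
```

>>> {"api": "play_rows", "payload": {"motion": [[0,0,-0.04,0,85],[0,0,-0.04,0,85],[0.04,0.01,-0.02,0,85],[0.05,0.01,0,0,85],[0.05,0.01,0,0,85]]}}

```text
time: 11.38
tool_pos: [0.5642, -0.0559, 0.3381]
tcp_rot: [2.27, 2.168, 0.004]
wrist_force: [1.5, 0.0, -0.8]
width: 0.995
```

Run:
```python
from h import *
i=camera_info("wrist");w=read_camera("wrist");np.save("w3.npy",np.array(i["pose"]))
print(read_state()["tool_pos"],proj("wrist",[.527,-.196,.013],i),proj("wrist",[.527,-.196,.2],i))
cv2.imwrite("pics/w3.png",w[:,:,::-1])
```

```text
[ 0.5651 -0.0498  0.3377] [259.2852 255.5921] [248.8949 338.6124]
```

View pics/w3.png

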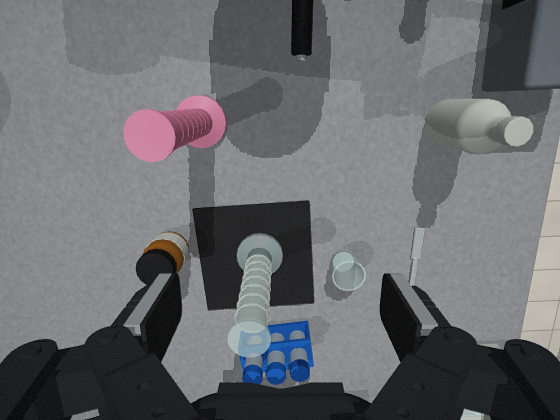

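The wrist view shows the cylinder upright, with its whole foot well inside the mat: foot at (259,254), lip at (249,338), both as predicted for a vertical stand. The handle's free end is at (302,56).

Run:
```python
from h import *
i={"intrinsics":camera_info("wrist")["intrinsics"],"pose":np.load("w3.npy")}
im=cv2.imread("pics/w3.png").max(2)
for v in (5,20,35,48):
    u=np.where(im[v,270:335]<45)[0]+270; m=(u[0]+u[-1])/2
    print(v,u[0],u[-1],[onz("wrist",(m,v),z,i) for z in (.112,)])
print("end",onz("wrist",(302.5,57),.11,i)); print(read_state()["tcp_rot"])
```

```text
5 292 312 [array([0.5922, 0.1065, 0.112 ])]
20 292 312 [array([0.5919, 0.0939, 0.112 ])]
35 292 311 [array([0.5911, 0.081 , 0.112 ])]
48 291 311 [array([0.5903, 0.0696, 0.112 ])]
end [0.5917 0.0617 0.11  ]
[-2.2671 -2.1734 -0.0104]
```

>>> {"api": "play_rows", "payload": {"motion": [[0.045,0.007,0,0,85],[0.045,0.007,0,0,85],[0.041,0.007,0.02,0,85],[0,0,0.04,0,85],[0,0,0.03,0,85]]}}

```text
time: 12.05
tool_pos: [0.5904, 0.0737, 0.2454]
tcp_rot: [2.269, 2.172, 0.001]
wrist_force: [-0.3, -0.7, -0.0]
width: 0.997
```

>>> {"api": "play_rows", "payload": {"motion": [[0,0,0.03,0,85],[0,0,0.02,0,85],[0,0,0,0,85]]}}

```text
time: 12.42
tool_pos: [0.5894, 0.0727, 0.1942]
tcp_rot: [-2.27, -2.17, 0.003]
wrist_force: [-0.7, -1.3, -0.1]
width: 0.995
```

>>> {"api": "play_rows", "payload": {"motion": [[0.007,0.0015,0.03,0,85],[0,0,0.03,0,85],[0,0,0.025,0,85],[0,0,0.013,0,85],[0,0,0.005,0,85]]}}

```text
time: 13.05
tool_pos: [0.5928, 0.0799, 0.0929]
tcp_rot: [2.271, 2.17, 0.001]
wrist_force: [0.3, -1.6, 0.2]
width: 0.995
```

>>> {"api": "play_rows", "payload": {"motion": [[0,0,0,0,60],[0,0,0,0,40],[0,0,0,0,25],[0,0,0,0,15],[0,0,0,0,10]], "squeeze": 60}}

```text
time: 13.68
tool_pos: [0.5917, 0.0799, 0.0929]
tcp_rot: [-2.271, -2.17, 0.001]
wrist_force: [-4.2, -0.5, 6.1]
width: 0.213
```

>>> {"api": "play_rows", "payload": {"motion": [[0,0,0,0,10],[0,0,0,0,10]]}}

```text
time: 13.92
tool_pos: [0.5917, 0.0799, 0.0929]
tcp_rot: [-2.271, -2.17, 0.001]
wrist_force: [-3.2, 0.4, 5.0]
width: 0.212
```

Gripped. Next, a row table for the circle.

Run:
```python
import numpy as np
q=-.46+np.arange(61)*np.pi/30
for k in range(60): print(k,"q>%.2f"%q[k+1],"%.4f, %.4f"%(-.055*(np.sin(q[k+1])-np.sin(q[k])),.055*(np.cos(q[k+1])-np.cos(q[k]))))
```

```text
0 q>-0.36 -0.0053, 0.0023
1 q>-0.25 -0.0055, 0.0017
2 q>-0.15 -0.0056, 0.0011
3 q>-0.04 -0.0057, 0.0005
4 q>0.06 -0.0058, -0.0001
5 q>0.17 -0.0057, -0.0007
6 q>0.27 -0.0056, -0.0013
7 q>0.38 -0.0055, -0.0018
8 q>0.48 -0.0052, -0.0024
9 q>0.59 -0.0050, -0.0029
10 q>0.69 -0.0046, -0.0034
11 q>0.80 -0.0042, -0.0039
12 q>0.90 -0.0038, -0.0043
13 q>1.01 -0.0033, -0.0047
14 q>1.11 -0.0028, -0.0050
15 q>1.22 -0.0023, -0.0053
16 q>1.32 -0.0017, -0.0055
17 q>1.42 -0.0011, -0.0056
18 q>1.53 -0.0005, -0.0057
19 q>1.63 0.0001, -0.0058
20 q>1.74 0.0007, -0.0057
21 q>1.84 0.0013, -0.0056
22 q>1.95 0.0018, -0.0055
23 q>2.05 0.0024, -0.0052
24 q>2.16 0.0029, -0.0050
25 q>2.26 0.0034, -0.0046
26 q>2.37 0.0039, -0.0042
27 q>2.47 0.0043, -0.0038
28 q>2.58 0.0047, -0.0033
29 q>2.68 0.0050, -0.0028
30 q>2.79 0.0053, -0.0023
31 q>2.89 0.0055, -0.0017
32 q>3.00 0.0056, -0.0011
33 q>3.10 0.0057, -0.0005
34 q>3.21 0.0058, 0.0001
35 q>3.31 0.0057, 0.0007
36 q>3.41 0.0056, 0.0013
37 q>3.52 0.0055, 0.0018
38 q>3.62 0.0052, 0.0024
39 q>3.73 0.0050, 0.0029
40 q>3.83 0.0046, 0.0034
41 q>3.94 0.0042, 0.0039
42 q>4.04 0.0038, 0.0043
43 q>4.15 0.0033, 0.0047
44 q>4.25 0.0028, 0.0050
45 q>4.36 0.0023, 0.0053
46 q>4.46 0.0017, 0.0055
47 q>4.57 0.0011, 0.0056
48 q>4.67 0.0005, 0.0057
49 q>4.78 -0.0001, 0.0058
50 q>4.88 -0.0007, 0.0057
51 q>4.99 -0.0013, 0.0056
52 q>5.09 -0.0018, 0.0055
53 q>5.19 -0.0024, 0.0052
54 q>5.30 -0.0029, 0.0050
55 q>5.40 -0.0034, 0.0046
56 q>5.51 -0.0039, 0.0042
57 q>5.61 -0.0043, 0.0038
58 q>5.72 -0.0047, 0.0033
59 q>5.82 -0.0050, 0.0028
```

>>> {"api": "play_rows", "payload": {"motion": [[0,-0.0053,0.0023,0,10],[0,-0.0055,0.0017,0,10]]}}

```text
time: 14.18
tool_pos: [0.5836, 0.0804, 0.0895]
tcp_rot: [2.269, 2.168, 0.006]
wrist_force: [2.8, -0.2, 1.7]
width: 0.21
```

>>> {"api": "play_rows", "payload": {"motion": [[0,-0.0056,0.0011,0,10],[0,-0.0057,0.0005,0,10]]}}

```text
time: 14.42
tool_pos: [0.5699, 0.0812, 0.0867]
tcp_rot: [-2.271, -2.171, -0.001]
wrist_force: [2.6, 1.9, 2.1]
width: 0.215
```

>>> {"api": "play_rows", "payload": {"motion": [[0,-0.0058,-0.0001,0,10],[0,-0.0057,-0.0007,0,10]]}}

```text
time: 14.68
tool_pos: [0.5578, 0.0818, 0.0872]
tcp_rot: [-2.27, -2.17, 0.0]
wrist_force: [2.0, 2.5, 1.6]
width: 0.215
```

>>> {"api": "play_rows", "payload": {"motion": [[0,-0.0056,-0.0013,0,10],[0,-0.0055,-0.0018,0,10]]}}

```text
time: 14.92
tool_pos: [0.5465, 0.0824, 0.0902]
tcp_rot: [-2.27, -2.17, 0.001]
wrist_force: [1.1, 5.0, -0.8]
width: 0.214
```

>>> {"api": "play_rows", "payload": {"motion": [[0,-0.0052,-0.0024,0,10],[0,-0.005,-0.0029,0,10]]}}

```text
time: 15.18
tool_pos: [0.5361, 0.083, 0.0954]
tcp_rot: [-2.27, -2.169, 0.001]
wrist_force: [1.9, 6.0, -1.5]
width: 0.217
```

>>> {"api": "play_rows", "payload": {"motion": [[0.0005,-0.0046,-0.0034,0.002,10],[0.0003,-0.0042,-0.0039,0,10]]}}

```text
time: 15.42
tool_pos: [0.527, 0.0835, 0.1026]
tcp_rot: [-2.283, -2.156, 0.003]
wrist_force: [-0.7, 3.0, -1.6]
width: 0.215
```

>>> {"api": "play_rows", "payload": {"motion": [[0,-0.0038,-0.0043,0,10],[0,-0.0033,-0.0047,0,10]]}}

```text
time: 15.68
tool_pos: [0.5198, 0.0839, 0.1116]
tcp_rot: [-2.283, -2.155, 0.004]
wrist_force: [-2.4, 4.1, -3.3]
width: 0.21
```

>>> {"api": "play_rows", "payload": {"motion": [[0,-0.0028,-0.005,0,10],[0,-0.0023,-0.0053,0,10]]}}

```text
time: 15.92
tool_pos: [0.5146, 0.0842, 0.1219]
tcp_rot: [-2.283, -2.155, 0.004]
wrist_force: [-3.1, 3.3, -3.7]
width: 0.215
```

>>> {"api": "play_rows", "payload": {"motion": [[0,-0.0017,-0.0055,0,10],[0,-0.0011,-0.0056,0,10]]}}

```text
time: 16.18
tool_pos: [0.5116, 0.0844, 0.133]
tcp_rot: [-2.282, -2.155, 0.005]
wrist_force: [-4.6, 3.9, -3.3]
width: 0.214
```

>>> {"api": "play_rows", "payload": {"motion": [[0,-0.0005,-0.0057,0,10],[0,0.0001,-0.0058,0,10]]}}

```text
time: 16.42
tool_pos: [0.511, 0.0844, 0.1445]
tcp_rot: [-2.282, -2.154, 0.005]
wrist_force: [-4.3, 3.5, -2.6]
width: 0.213
```

>>> {"api": "play_rows", "payload": {"motion": [[0,0.0007,-0.0057,0,10],[0,0.0013,-0.0056,0,10]]}}

```text
time: 16.68
tool_pos: [0.5128, 0.0843, 0.1558]
tcp_rot: [-2.282, -2.154, 0.006]
wrist_force: [-6.4, 3.3, -3.0]
width: 0.21
```

>>> {"api": "play_rows", "payload": {"motion": [[0,0.0015,-0.0055,0,10],[0,0.0021,-0.0052,0,10]]}}

```text
time: 16.92
tool_pos: [0.5169, 0.0841, 0.1667]
tcp_rot: [-2.283, -2.155, 0.005]
wrist_force: [-4.3, 4.2, -3.2]
width: 0.217
```

>>> {"api": "play_rows", "payload": {"motion": [[0,0.0029,-0.005,0,10],[0,0.0034,-0.0046,0,10]]}}

```text
time: 17.18
tool_pos: [0.5232, 0.0837, 0.1763]
tcp_rot: [-2.282, -2.155, 0.005]
wrist_force: [-5.7, 3.7, -3.2]
width: 0.218
```

>>> {"api": "play_rows", "payload": {"motion": [[0,0.0039,-0.0042,0,10],[0,0.0043,-0.0038,0,10]]}}

```text
time: 17.42
tool_pos: [0.5311, 0.0833, 0.1842]
tcp_rot: [-2.282, -2.154, 0.006]
wrist_force: [-5.4, 3.2, -2.2]
width: 0.209
```

>>> {"api": "play_rows", "payload": {"motion": [[0,0.0047,-0.0033,0,10],[0,0.005,-0.0028,0,10]]}}

```text
time: 17.68
tool_pos: [0.5405, 0.0828, 0.1904]
tcp_rot: [-2.282, -2.154, 0.006]
wrist_force: [-7.6, 3.8, -0.8]
width: 0.219
```

>>> {"api": "play_rows", "payload": {"motion": [[0,0.0053,-0.0023,0,10],[0,0.0055,-0.0017,0,10]]}}

```text
time: 17.92
tool_pos: [0.5513, 0.0822, 0.1947]
tcp_rot: [-2.282, -2.154, 0.006]
wrist_force: [-8.1, 4.1, -0.2]
width: 0.209
```

>>> {"api": "play_rows", "payload": {"motion": [[0,0.0056,-0.0011,0,10],[0,0.0057,-0.0005,0,10]]}}

```text
time: 18.18
tool_pos: [0.5628, 0.0815, 0.1965]
tcp_rot: [-2.282, -2.154, 0.006]
wrist_force: [-8.4, 3.9, 2.0]
width: 0.215
```

>>> {"api": "play_rows", "payload": {"motion": [[0,0.0058,0.0001,0,10],[0,0.0057,0.0007,0,10]]}}

```text
time: 18.42
tool_pos: [0.5744, 0.0808, 0.1959]
tcp_rot: [-2.282, -2.155, 0.006]
wrist_force: [-9.3, 3.9, 2.2]
width: 0.212
```

>>> {"api": "play_rows", "payload": {"motion": [[0,0.0056,0.0013,0,10],[0,0.0055,0.0018,0,10]]}}

```text
time: 18.68
tool_pos: [0.5855, 0.0802, 0.193]
tcp_rot: [-2.282, -2.155, 0.005]
wrist_force: [-8.7, 3.2, 2.1]
width: 0.214
```

>>> {"api": "play_rows", "payload": {"motion": [[0,-0.0055,-0.0018,0,10],[0,-0.0056,-0.0013,0,10]]}}

```text
time: 18.92
tool_pos: [0.5766, 0.0807, 0.1957]
tcp_rot: [2.284, 2.156, 0.001]
wrist_force: [1.5, 2.8, -5.6]
width: 0.213
```

>>> {"api": "play_rows", "payload": {"motion": [[0,-0.0057,-0.0007,0,10],[0,-0.0058,-0.0001,0,10]]}}

```text
time: 19.18
tool_pos: [0.5652, 0.0814, 0.1967]
tcp_rot: [2.284, 2.156, 0.002]
wrist_force: [3.1, 3.2, -5.4]
width: 0.213
```

>>> {"api": "play_rows", "payload": {"motion": [[0,-0.0057,0.0005,0,10],[0,-0.0056,0.0011,0,10]]}}

```text
time: 19.42
tool_pos: [0.5543, 0.082, 0.1954]
tcp_rot: [2.283, 2.155, 0.003]
wrist_force: [4.5, 1.4, -2.8]
width: 0.216
```

>>> {"api": "play_rows", "payload": {"motion": [[0,-0.0055,0.0017,0,10],[0,-0.0053,0.0023,0,10]]}}

```text
time: 19.68
tool_pos: [0.5436, 0.0826, 0.1919]
tcp_rot: [2.283, 2.155, 0.003]
wrist_force: [3.4, 1.3, 1.6]
width: 0.211
```

>>> {"api": "play_rows", "payload": {"motion": [[0,-0.005,0.0028,0,10],[0,-0.0047,0.0033,0,10]]}}

```text
time: 19.92
tool_pos: [0.5335, 0.0832, 0.1859]
tcp_rot: [2.284, 2.156, 0.001]
wrist_force: [0.9, -0.1, 6.2]
width: 0.211
```

>>> {"api": "play_rows", "payload": {"motion": [[0,-0.0043,0.0038,0,10],[0,-0.0039,0.0042,0,10]]}}

```text
time: 20.18
tool_pos: [0.5248, 0.0837, 0.178]
tcp_rot: [2.284, 2.156, 0.0]
wrist_force: [-0.5, -0.5, 7.4]
width: 0.209
```

>>> {"api": "play_rows", "payload": {"motion": [[0,-0.0034,0.0046,0,10],[0,-0.0029,0.005,0,10]]}}

```text
time: 20.42
tool_pos: [0.5179, 0.0841, 0.1682]
tcp_rot: [-2.284, -2.156, 0.002]
wrist_force: [-1.3, 0.8, 8.1]
width: 0.215
```

>>> {"api": "play_rows", "payload": {"motion": [[0,-0.0021,0.0052,0,10],[0,-0.0015,0.0055,0,10]]}}

```text
time: 20.68
tool_pos: [0.5132, 0.0844, 0.157]
tcp_rot: [-2.282, -2.155, 0.005]
wrist_force: [-4.8, 0.1, 9.1]
width: 0.209
```

>>> {"api": "play_rows", "payload": {"motion": [[0,-0.0013,0.0056,0,10],[0,-0.0007,0.0057,0,10]]}}

```text
time: 20.92
tool_pos: [0.511, 0.0845, 0.1454]
tcp_rot: [-2.282, -2.155, 0.005]
wrist_force: [-3.6, 1.2, 8.1]
width: 0.213
```

>>> {"api": "play_rows", "payload": {"motion": [[0,-0.0001,0.0058,0,10],[0,0.0005,0.0057,0,10]]}}

```text
time: 21.18
tool_pos: [0.5114, 0.0845, 0.1338]
tcp_rot: [-2.282, -2.155, 0.005]
wrist_force: [-4.1, 1.1, 9.2]
width: 0.215
```

>>> {"api": "play_rows", "payload": {"motion": [[0,0.0011,0.0056,0,10],[0,0.0017,0.0055,0,10]]}}

```text
time: 21.42
tool_pos: [0.5142, 0.0843, 0.1226]
tcp_rot: [-2.282, -2.155, 0.005]
wrist_force: [-3.6, 0.3, 8.6]
width: 0.212
```

>>> {"api": "play_rows", "payload": {"motion": [[0,0.0023,0.0053,0,10],[0,0.0028,0.005,0,10]]}}

```text
time: 21.68
tool_pos: [0.5193, 0.084, 0.1123]
tcp_rot: [-2.282, -2.155, 0.005]
wrist_force: [-4.1, 0.2, 8.2]
width: 0.213
```

>>> {"api": "play_rows", "payload": {"motion": [[0,0.0033,0.0047,0,10],[0,0.0038,0.0043,0,10]]}}

```text
time: 21.92
tool_pos: [0.5262, 0.0836, 0.1033]
tcp_rot: [-2.282, -2.155, 0.006]
wrist_force: [-5.2, 1.0, 8.9]
width: 0.21
```

>>> {"api": "play_rows", "payload": {"motion": [[0,0.0042,0.0039,0,10],[0,0.0046,0.0034,0,10]]}}

```text
time: 22.18
tool_pos: [0.5349, 0.0831, 0.096]
tcp_rot: [-2.282, -2.154, 0.006]
wrist_force: [-4.5, 0.7, 9.6]
width: 0.21
```

>>> {"api": "play_rows", "payload": {"motion": [[0,0.005,0.0029,0,10],[0,0.0052,0.0024,0,10]]}}

```text
time: 22.42
tool_pos: [0.5447, 0.0826, 0.0907]
tcp_rot: [-2.281, -2.154, 0.007]
wrist_force: [-6.1, 0.4, 10.3]
width: 0.209
```

>>> {"api": "play_rows", "payload": {"motion": [[0,0.0055,0.0018,0,10],[0,0.0056,0.0013,0,10]]}}

```text
time: 22.68
tool_pos: [0.5553, 0.082, 0.0874]
tcp_rot: [-2.281, -2.154, 0.009]
wrist_force: [-7.6, 1.3, 11.7]
width: 0.209
```

```bash
cat > fit.py <<'E'
import numpy as np
from scipy.optimize import least_squares
fwd="""5836 895 2.8 1.7;5699 867 2.6 2.1;5578 872 2.0 1.6;5465 902 1.1 -.8;5361 954 1.9 -1.5;5270 1026 -.7 -1.6;5198 1116 -2.4 -3.3;5146 1219 -3.1 -3.7;5116 1330 -4.6 -3.3;5110 1445 -4.3 -2.6;5128 1558 -6.4 -3.0;5169 1667 -4.3 -3.2;5232 1763 -5.7 -3.2;5311 1842 -5.4 -2.2;5405 1904 -7.6 -.8;5513 1947 -8.1 -.2;5628 1965 -8.4 2.0;5744 1959 -9.3 2.2;5855 1930 -8.7 2.1"""
bwd="""5766 1957 1.5 -5.6;5652 1967 3.1 -5.4;5543 1954 4.5 -2.8;5436 1919 3.4 1.6;5335 1859 .9 6.2;5248 1780 -.5 7.4;5179 1682 -1.3 8.1;5132 1570 -4.8 9.1;5110 1454 -3.6 8.1;5114 1338 -4.1 9.2;5142 1226 -3.6 8.6;5193 1123 -4.1 8.2;5262 1033 -5.2 8.9;5349 960 -4.5 9.6;5447 907 -6.1 10.3;5553 874 -7.6 11.7"""
P=lambda s:np.array([list(map(float,r.split())) for r in s.split(";")])
f,b=P(fwd),P(bwd);a=np.r_[f,b];s=np.r_[np.ones(len(f)),-np.ones(len(b))]
x,z=a[:,0]/1e4,a[:,1]/1e4
c=least_squares(lambda p:np.hypot(x-p[0],z-p[1])-p[2],[.566,.141,.055]).x;print("circle",c)
def run(xc,zc,drop=()):
    q=np.unwrap(np.arctan2(-(x-xc),-(z-zc)));q[len(f):]+=2*np.pi*round((q[len(f)-1]-q[len(f)])/2/np.pi)
    t=np.c_[-np.cos(q),np.sin(q)];T=-(a[:,2:]*t).sum(1)   # push along +q
    rad=(a[:,2:]*np.c_[-np.sin(q),-np.cos(q)]).sum(1)
    k=np.array([i not in drop for i in range(len(q))])
    for name,M in (("D only",np.c_[s,np.sin(q),np.cos(q)]),("D+bias",np.c_[s,np.sin(q),np.cos(q),np.ones_like(q)])):
        w,_,_,_=np.linalg.lstsq(M[k],T[k],rcond=None);e=T-M@w
        # T = sD + A sin(q-qb) : A cos qb = w1, -A sin qb = w2
        print(name,"D %.2f A %.2f qb %.3f rms %.2f"%(w[0],np.hypot(w[1],w[2]),np.arctan2(-w[2],w[1]),e[k].std()),w[3:])
    return q,T,rad,e
d=(len(f),len(f)+1,0)
q,T,rad,e=run(c[0],c[1],d);print(np.c_[q,s,T,rad,e].round(2))
run(.5660,.141,d);run(c[0],.143,d)
E
python3 fit.py
```

```text
circle [0.56595701 0.14156581 0.05505502]
D only D 5.62 A 4.11 qb 2.275 rms 0.46 []
D+bias D 5.64 A 3.97 qb 2.223 rms 0.45 [-0.2090053]
[[-3.300e-01  1.000e+00  3.200e+00 -7.100e-01 -2.000e-02]
 [-7.000e-02  1.000e+00  2.740e+00 -1.910e+00  2.800e-01]
 [ 1.500e-01  1.000e+00  1.740e+00 -1.880e+00 -2.200e-01]
 [ 3.600e-01  1.000e+00  1.310e+00  3.600e-01 -3.200e-01]
 [ 5.700e-01  1.000e+00  2.410e+00  2.300e-01  9.300e-01]
 [ 7.900e-01  1.000e+00  6.400e-01  1.630e+00 -8.700e-01]
 [ 9.900e-01  1.000e+00  1.460e+00  3.810e+00 -2.400e-01]
 [ 1.210e+00  1.000e+00  2.350e+00  4.220e+00  2.900e-01]
 [ 1.410e+00  1.000e+00  2.540e+00  5.060e+00 -2.000e-02]
 [ 1.620e+00  1.000e+00  2.830e+00  4.160e+00 -3.700e-01]
 [ 1.830e+00  1.000e+00  4.550e+00  5.410e+00  6.300e-01]
 [ 2.040e+00  1.000e+00  4.810e+00  2.370e+00  8.000e-02]
 [ 2.250e+00  1.000e+00  6.080e+00  2.410e+00  5.200e-01]
 [ 2.460e+00  1.000e+00  5.570e+00  1.710e+00 -7.800e-01]
 [ 2.660e+00  1.000e+00  7.110e+00  2.800e+00 -1.000e-02]
 [ 2.870e+00  1.000e+00  7.860e+00  1.960e+00  3.000e-02]
 [ 3.080e+00  1.000e+00  8.270e+00  
[... 556 characters left out ...]
 -1.000e+00 -7.390e+00  7.160e+00 -1.100e-01]
 [ 1.640e+00 -1.000e+00 -7.830e+00  4.160e+00  2.100e-01]
 [ 1.430e+00 -1.000e+00 -9.690e+00  2.760e+00 -1.000e+00]
 [ 1.220e+00 -1.000e+00 -9.310e+00  4.200e-01 -1.100e-01]
 [ 1.010e+00 -1.000e+00 -9.130e+00 -8.800e-01  4.400e-01]
 [ 8.000e-01 -1.000e+00 -1.002e+01 -2.430e+00 -2.400e-01]
 [ 6.000e-01 -1.000e+00 -9.130e+00 -5.400e+00  6.900e-01]
 [ 4.000e-01 -1.000e+00 -9.600e+00 -7.150e+00  9.000e-02]
 [ 1.900e-01 -1.000e+00 -9.720e+00 -1.001e+01 -3.000e-01]]
D only D 5.62 A 4.12 qb 2.275 rms 0.46 []
D+bias D 5.65 A 3.96 qb 2.219 rms 0.45 [-0.21873329]
D only D 5.60 A 4.12 qb 2.277 rms 0.46 []
D+bias D 5.63 A 3.98 qb 2.231 rms 0.45 [-0.18535994]
```

The fit is clean: drag 5.6 N, heavy-side amplitude 4.0 N, residual 0.46 N, all within the given ranges. The heavy side is at the bottom at q ≈ 2.25. I'll turn forward to there.

>>> {"api": "play_rows", "payload": {"motion": [[0,-0.0056,-0.0018,0,10],[0,-0.0055,-0.0021,0,10]]}}

```text
time: 22.92
tool_pos: [0.5458, 0.0825, 0.0904]
tcp_rot: [-2.283, -2.155, 0.003]
wrist_force: [1.0, 1.5, -2.9]
width: 0.212
```

>>> {"api": "play_rows", "payload": {"motion": [[0,-0.0052,-0.0024,0,10],[0,-0.005,-0.0029,0,10]]}}

```text
time: 23.18
tool_pos: [0.5354, 0.0831, 0.0959]
tcp_rot: [-2.283, -2.155, 0.004]
wrist_force: [-0.5, 1.8, -4.0]
width: 0.213
```

>>> {"api": "play_rows", "payload": {"motion": [[0,-0.0046,-0.0034,0,10],[0,-0.0042,-0.0039,0,10]]}}

```text
time: 23.42
tool_pos: [0.5266, 0.0836, 0.1032]
tcp_rot: [-2.283, -2.155, 0.004]
wrist_force: [-3.7, 2.0, -5.5]
width: 0.208
```

>>> {"api": "play_rows", "payload": {"motion": [[0,-0.0038,-0.0043,0,10],[0,-0.0033,-0.0047,0,10]]}}

```text
time: 23.68
tool_pos: [0.5194, 0.084, 0.1124]
tcp_rot: [-2.283, -2.155, 0.005]
wrist_force: [-5.0, 2.2, -4.8]
width: 0.213
```

>>> {"api": "play_rows", "payload": {"motion": [[0,-0.0028,-0.005,0,10],[0,-0.0023,-0.0053,0,10]]}}

```text
time: 23.92
tool_pos: [0.5143, 0.0843, 0.1228]
tcp_rot: [-2.282, -2.155, 0.005]
wrist_force: [-5.5, 1.9, -4.2]
width: 0.213
```

>>> {"api": "play_rows", "payload": {"motion": [[0,-0.0017,-0.0055,0,10],[0,-0.0011,-0.0056,0,10]]}}

```text
time: 24.18
tool_pos: [0.5115, 0.0844, 0.1341]
tcp_rot: [-2.282, -2.155, 0.005]
wrist_force: [-6.6, 2.1, -3.1]
width: 0.212
```

>>> {"api": "play_rows", "payload": {"motion": [[0,-0.0005,-0.0057,0,10],[0,0.0001,-0.0058,0,10]]}}

```text
time: 24.42
tool_pos: [0.5111, 0.0845, 0.1458]
tcp_rot: [-2.282, -2.155, 0.005]
wrist_force: [-6.3, 1.7, -3.7]
width: 0.212
```

>>> {"api": "play_rows", "payload": {"motion": [[0,0.0007,-0.0057,0,10],[0,0.0011,-0.0056,0,10]]}}

```text
time: 24.68
tool_pos: [0.5132, 0.0843, 0.1573]
tcp_rot: [-2.283, -2.155, 0.004]
wrist_force: [-6.8, 1.3, -2.1]
width: 0.213
```

>>> {"api": "play_rows", "payload": {"motion": [[0,0.0017,-0.0055,0,10],[0,0.0022,-0.0052,0,10]]}}

```text
time: 24.92
tool_pos: [0.5179, 0.0841, 0.1684]
tcp_rot: [-2.284, -2.156, 0.002]
wrist_force: [-4.6, 1.9, -3.8]
width: 0.209
```

>>> {"api": "play_rows", "payload": {"motion": [[0,0.0029,-0.0048,0,10],[0,0.003,-0.0038,0,10],[0,0,0,0,10],[0,0,0,0,10]]}}

```text
time: 25.42
tool_pos: [0.5245, 0.0837, 0.1778]
tcp_rot: [2.284, 2.156, -0.0]
wrist_force: [-6.1, 1.6, 0.1]
width: 0.218
```

Run:
```python
from h import *
s=read_state();p=s["tool_pos"];print(s["time"],p,s["wrist_force"],"q",np.arctan2(-(p[0]-.566),-(p[2]-.1413)))
i=camera_info("wrist");w=read_camera("wrist");sc=read_camera("scene");np.save("w4.npy",np.array(i["pose"]))
cv2.imwrite("pics/f1.png",np.hstack([w[:,100:460],cv2.resize(sc[80:260,270:450],(420,420),interpolation=cv2.INTER_CUBIC)])[:,:,::-1])
```

```text
25.425 [0.5245 0.0837 0.1778] [-6.0776  1.5865  0.132 ] q 2.2924618609067235
```

View pics/f1.png

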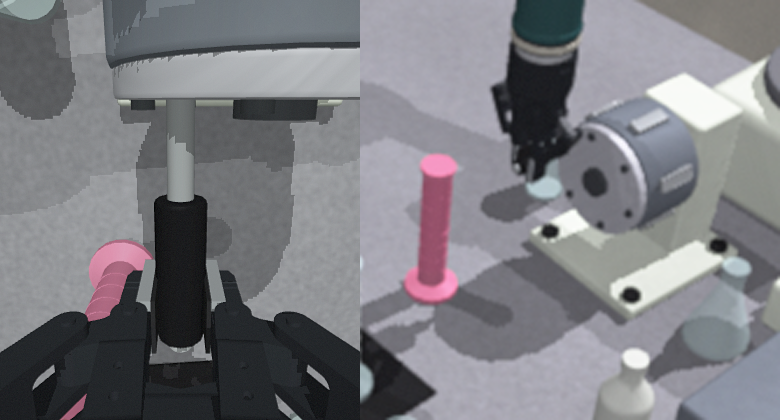

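The wrist view shows the handle firmly between the pads at (280,280), with nothing else touched. I'll refit with the second forward pass added.

```bash
sed -i 's|^P=lambda|fwd+=";5458 904 1.0 -2.9;5354 959 -.5 -4.0;5266 1032 -3.7 -5.5;5194 1124 -5.0 -4.8;5143 1228 -5.5 -4.2;5115 1341 -6.6 -3.1;5111 1458 -6.3 -3.7;5132 1573 -6.8 -2.1;5179 1684 -4.6 -3.8"\nP=lambda|; s|q=np.unwrap.*|q=np.arctan2(-(x-xc),-(z-zc));q[q<-1.5]+=2*np.pi|' fit.py; sed -i 's|;print(np.c_\[q.*||' fit.py; sed -i 's|^d=.*|d=(len(f),0,19)|' fit.py; python3 fit.py
```

```text
circle [0.56597172 0.14157823 0.0550496 ]
D only D 5.65 A 4.09 qb 2.267 rms 0.46 []
D+bias D 5.67 A 3.94 qb 2.205 rms 0.45 [-0.24925606]
D only D 5.66 A 4.09 qb 2.266 rms 0.46 []
D+bias D 5.68 A 3.93 qb 2.201 rms 0.44 [-0.25757848]
D only D 5.63 A 4.11 qb 2.270 rms 0.46 []
D+bias D 5.65 A 3.96 qb 2.213 rms 0.45 [-0.22873441]
```

>>> {"api": "play_rows", "payload": {"motion": [[0,-0.001,0.0012,0,10],[0,-0.001,0.0012,0,10],[0,0,0,0,10],[0,0,0,0,10]], "squeeze": 75}}

```text
time: 26.02
tool_pos: [0.5246, 0.0837, 0.1777]
tcp_rot: [2.282, 2.154, 0.005]
wrist_force: [-5.1, -0.2, 7.6]
width: 0.206
```

Run:
```python
from h import *
s=read_state();p=s["tool_pos"];print(s["time"],p,s["wrist_force"],s["width"],"q",np.arctan2(-(p[0]-.566),-(p[2]-.1415)))
```

```text
26.025 [0.5246 0.0837 0.1777] [-5.1299 -0.1852  7.6246] 0.20633666446298862 q 2.2893716360887426
```

>>> {"api": "play_rows", "payload": {"motion": [[0,-0.001,0.0012,0,10],[0,-0.001,0.0012,0,10],[0,0,0,0,10]]}}

```text
time: 26.4
tool_pos: [0.5236, 0.0838, 0.1763]
tcp_rot: [2.281, 2.153, 0.008]
wrist_force: [-3.7, -0.3, 10.5]
width: 0.205
```

>>> {"api": "play_rows", "payload": {"motion": [[0,-0.0007,0.0008,0,10],[0,0,0,0,10]]}}

```text
time: 26.65
tool_pos: [0.523, 0.0838, 0.1756]
tcp_rot: [2.281, 2.153, 0.008]
wrist_force: [-5.2, -1.0, 9.8]
width: 0.212
```

Now q = 2.24. I'll relax the residual push without moving the drum, then do a final check.

>>> {"api": "play_rows", "payload": {"motion": [[0,0.001,-0.0012,0,10],[0,0,0,0,10],[0,0,0,0,10],[0,0,0,0,10]]}}

```text
time: 27.15
tool_pos: [0.5229, 0.0838, 0.1756]
tcp_rot: [2.282, 2.154, 0.005]
wrist_force: [-4.7, 0.3, 7.8]
width: 0.21
```

Run:
```python
from h import *
s=read_state();p=s["tool_pos"];print(s["time"],p,s["wrist_force"],s["width"],abs(s["joint_vel"]).max(),"q",np.arctan2(-(p[0]-.566),-(p[2]-.1415)))
t=read_camera("top");sc=read_camera("scene")
cv2.imwrite("pics/end.png",np.hstack([cv2.resize(t[80:260,90:360],(405,270)),cv2.resize(sc[120:320,180:480],(390,270))])[:,:,::-1])
```

```text
27.15 [0.5229 0.0838 0.1756] [-4.6628  0.2945  7.8226] 0.21006864301403644 0.0018044832102045924 q 2.2411727913449355
```

View pics/end.png

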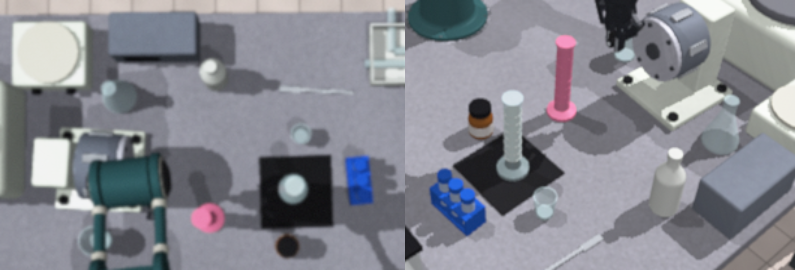

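The cylinder is upright at the middle of the mat, the bystanders haven't moved, the handle is gripped and the drum is at rest.

```bash
python3 -c "from workcell import finish_job; print(finish_job())"
```

```text
the job is handed in; nothing more can be done
None
```

The cylinder is standing on the mat and the drum's heavy side is at the bottom by my fit. I handed the job in at 27 s with the handle still gripped.

- **Cylinder:** It stands upright near the middle of the mat closest to the robot's base. The wrist view after release showed it vertical with its whole foot inside the mat.
- **Feeling for the heavy side:** I turned the drum about 220° forward, back again, and forward a second time. The fit gave 5.65 N of drag and about 4.0 N from the heavy side, both as expected. It put the heavy side at the bottom at q between 2.20 and 2.27 rad, depending on whether I allowed for a constant force-sensor offset.
- **Final position:** The drum rests at q of about 2.24 rad (measured from the tool position), with 75 N of grip. Joint speeds are practically zero, and about 9 N remains at the wrist, less than it takes to turn the drum.
- **Other things:** The last top and scene pictures show the other glassware and tools where they were. The arm hides part of the beaker in the top view.

The first correction back, of about 3 mm, did not move the drum because the arm gave before the bearing did. Two further small steps moved it. No check failed; the one disagreement is that 0.07 rad spread between the two fits.

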